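# Empty the tray of used sample tubes through the slot of the discard bin

## Task

Discard the used sample tubes: slide the white shutter of the yellow discard bin fully open, turn the steel scoop tray so that its tubes lie along the slot, set its spout gently down on the lid at the far edge of the slot, between the two red guides, and from there tip all four tubes through the slot without touching them with the hand. Then stand the empty tray flat on the worktop clear of the bin and slide the shutter fully shut again. Leave the timer, tally counter, marker and petri dish where they are.

Things in the scene. Friction and masses are not known exactly. Their poses are not given: they have to be found in the camera images.
- discard_bin: Fixed bin: yellow tub (124 (x) x 136 (y) x 104 mm, hollow, walls and floor 4 mm) under a red slide-on lid (132 x 150 mm, top at 110 mm). Turned by up to 0.35 rad. Origin: centre of the tub's underside; z up, x points away from the robot, y along the slot. The lid slides on along y and seldom sits centred: up to 8 mm to either side. Its place is not reported; 40 N would shift it.
- slot_nominal (a point): Fixed on the tub: centre of the slot at the height of the lid's top (110 mm), 12 mm to +x of the tub's centre, true in x and z; in y the slot, guides and shutter are off by as much as the lid (up to 8 mm). The slot is 98 mm long (y) and 26 mm wide (x) in a lid 6 mm thick. Axes as the bin's.
- far_edge_nominal (a point): As slot_nominal, at the slot's far (+x) edge. Two red spout guides flank the slot: ridges along x, 14 mm high, 6 mm wide, flat-topped, 102 mm apart inside, from 26 mm to -x to 20 mm to +x of this point. The 98 mm wide spout goes down between them, 2 mm to spare each side; a spout that stops 8 mm or more too high rides on a guide and wants shifting sideways.
- shutter (a joint): Travel of the white shutter, m: 0 = shut, 0.038 = fully open, towards the robot (bin's -x). Rubs with 2.5 N, stays where left, rigid stops. Starts up to 6 mm ajar. Its upstanding lip (wall 8 mm thick along x, 98 mm along y, top 34 mm above the lid) can be pinched from above or pushed; its middle lies 31 mm to +x of the tub's centre when shut, 7 mm to -x when open (near edge of the slot).
- tray: Loose stainless scoop tray, about 0.16 kg, 98 mm wide (y). Origin: centre of the underside, z up, +x to the pouring lip, -x to the handle. Flat floor 2.5 mm thick from x = -39 to +38 mm, then a ramp rising at 0.28 rad to the lip: tubes roll out when the lip side is tipped down by more than about 0.4 rad, freely at 0.7. Walls 34 mm high at the back, 18 mm near the lip.
- tray_grip (a point): Middle of the black handle on the tray's back wall, 40.5 mm to -x of the tray's origin and 52 mm above its underside. The handle is 10 mm thick along the tray's x, 52 mm wide along its y and reaches from 34 to 68 mm above the underside: pinch it across its thickness from above. Axes as the tray's.
- tray_lip (a point): Middle of the pouring lip's upper edge, 55 mm to +x of the tray's origin and 7.5 mm above its underside; lip 98 mm wide. Axes as the tray's.
- tube0: Used sample tube with blue cap, 83 mm long, 13 mm thick, 16 mm at the cap, about 12 g. Origin: centre of the rounded end; z along the tube to the cap. The four tubes lie side by side in the tray along the tray's y, caps alternating.
- tube1: Used sample tube with pink cap, as tube0.
- tube2: Used sample tube with red cap, as tube0.
- tube3: Used sample tube with blue cap, as tube0.
- timer: Bystander: white timer with three buttons, 68 x 62 x 19 mm. Origin: centre of the underside.
- tally_counter: Bystander: grey tally counter, 43 x 64 x 31 mm. Origin: centre of the underside.
- marker0: Bystander: marker with black cap, 125 x 13 x 14 mm. Origin: centre of the underside.
- petri1: Bystander: round petri dish with reddish filling, 56 mm wide, 14 mm high. Origin: centre of the underside.

How it is judged:
On the way, in this order (a step that is already met when the one before it is completed fails the run):
1. the shutter is slid fully open (value of joint shutter above 0.035 m), for 0.1 s.
2. the tray's spout rests on the lid between the guides: it touches the bin, its lip is less than 12 mm above the lid and over or just behind the slot, and the tubes lie along the slot (z of tray_lip in the frame of discard_bin between 0.1 and 0.122 m and x of tray_lip in the frame of discard_bin between 0.002 and 0.042 m and y of tray_lip in the frame of discard_bin between -0.013 and 0.013 m and angle between the y axis of tray and the y axis of discard_bin, either way round below 0.12 rad and contact force between tray and discard_bin above 0.3 N), for 0.1 s.
3. all four tubes have gone through the slot into the bin (z of tube0 in the frame of discard_bin between 0 and 0.1 m and x of tube0 in the frame of discard_bin between -0.062 and 0.062 m and y of tube0 in the frame of discard_bin between -0.072 and 0.072 m and z of tube1 in the frame of discard_bin between 0 and 0.1 m and x of tube1 in the frame of discard_bin between -0.062 and 0.062 m and y of tube1 in the frame of discard_bin between -0.072 and 0.072 m and z of tube2 in the frame of discard_bin between 0 and 0.1 m and x of tube2 in the frame of discard_bin between -0.062 and 0.062 m and y of tube2 in the frame of discard_bin between -0.072 and 0.072 m and z of tube3 in the frame of discard_bin between 0 and 0.1 m and x of tube3 in the frame of discard_bin between -0.062 and 0.062 m and y of tube3 in the frame of discard_bin between -0.072 and 0.072 m), for 0.2 s.
At the end, for the whole second after the job is handed in: All four tubes lie inside the bin, below its lid; the shutter is shut to within 3 mm; the tray stands flat on the worktop (within 0.05 rad and 6 mm), at rest and not touching the bin (all of step 3 and value of joint shutter below 0.003 m and angle between tray's own z axis and vertical below 0.05 rad and height (world z) of tray between -0.005 and 0.006 m and contact force between tray and discard_bin below 0.1 N and linear speed of tray below 0.02 m/s).
It fails at once if a tube is touched by the hand or the arm (contact force between any of the fingers, the arm and tube0 above 0.3 N or contact force between any of the fingers, the arm and tube1 above 0.3 N or contact force between any of the fingers, the arm and tube2 above 0.3 N or contact force between any of the fingers, the arm and tube3 above 0.3 N).
It fails at once if the tray presses on the bin with more than 25 N (contact force between tray and discard_bin above 25 N).
It fails at once if a bystander is moved by more than 25 mm (distance of any of timer, tally_counter, marker0, petri1 from where it was at the start of the episode above 0.025 m).
It also fails if it takes over 72 s, if anything falls off the work surface, if the arm or the gripper's body presses on something with over 40 N, if the wrist force passes 120 N, or if a joint passes its speed limit or range.

## Robot

A 6-joint arm with a two-finger parallel gripper is mounted at the origin on a cart in front of the work surface, level with it; the furniture and walls round the work are solid. World frame = base frame: x ahead of the robot, y to its left, z up, the work surface at z = 0. Lengths are in m, angles in rad, forces in N, time in s.
With the tool pointing down it reaches from about 0.3 to 0.85 m from the base axis. Payload 4.2 kg.
Tool frame: the origin (TCP) lies between the finger pads; the fingertips stand 22 mm ahead of it and the grasp point (between the pads) lies 3 mm ahead of it; x points along the fingers, y is the direction in which the jaws open and shut, and the axes are right-handed (so a half turn about x gives the same grasp; the last joint's range is limited). The gripper opens to 91 mm and grips with 3 to 60 N. Pads are 32 mm wide; open, the fingers measure 118 mm over their backs; the gripper's body (76 mm by 178 mm) begins 60 mm behind the grasp point.
Start: joints at [-1.368, 0.32, 1.565, -0, 1.257, -0.02], TCP at [0.127, -0.561, 0.21] pointing down, gripper open.
Joint ranges: [-3.11, 3.11], [-0.84, 2.01], [0.21, 2.61], [-1.34, 4.49], [0.05, 2.63], [-2.56, 2.56]. Speed limits (rad/s): [2.57, 2.57, 3.14, 3.14, 3.14, 3.14].

## Interface

Orientations are given as a 3x3 rotation matrix whose columns are the frame's x, y, z axes.
In Python, from plant import * gives the robot as it stands.
- The arm moves only by the tool jog_arm, never from a script. Its argument "moves" is a list that holds one entry, the list of rows, each a list of 4 numbers: the shift along the world's x, y, z in cm, then the turn about the world's z in degrees. A call has 1 to 8 rows; each row shifts and turns the pose as measured when the row begins; what a row does not reach is not made up. A row lasts 1/8 s, in which the tool goes at most 62.5 mm and 10.7 degrees, less where a joint would pass 70% of its speed; a pose out of reach is approached as far as the arm can. A call with a gripper value outside its range is refused whole. "claw" is the opening, from 0 (shut) to 1 (fully open), set as the call begins (left out, the last holds). The fingers move at their own pace and stop on an object; the grip force is fixed at half the most. Time passes only in rows, so rows that do not move let the fingers close. It gives the time, the measured TCP pose, the force and the opening at its end, in the units of the state.
- state(): the state, without advancing time (a new reading comes with each control period).
- snapshot(name): name is "scene" or "top"; returns a dict with "img" (480x640x3 uint8, red, green, blue), "vertical_fov" (degrees; the focal length in pixels is half the picture's height over the tangent of half this angle, whatever the lens; pixels are square), "cx", "cy" (the principal point, pixels), "R" (3x3) and "t" (3): a world point X has camera coordinates R X + t. Camera axes: x right, y down, z forward; pixel columns grow to the right and rows downward; lengths in m; the calibration is good to about 2 mm. A picture is of the moment at which its call begins. There is no depth.
- job_done(): hands the job in, once; it reports no verdict.
Trained networks look in the newest picture that a camera, given by its name, has taken for a name from the list of things; names that differ only in an ending like _2 or _b are one class to them, and where a whole thing is asked for, a point or a joint stands for the part that bears it (a point fixed in the world has none). Each returns a list of dicts, best first, with "confidence" (0 to 1); they miss things now and then, are a little off and sometimes report something else, mostly with a low value. They report only what shows in the picture. A call takes as long as a camera call.
- spot_in(label, camera): "bbox" ([left, top, width, height] in pixels, round what is visible of it).
- spot_point(label, camera): "point" ([column, row] in pixels: a listed point, or the origin of a listed thing).
The state is a dict: "t": time; "joint_positions": joint angles; "dq": joint speeds; "tau": joint torques, N m; "tcp_pos": TCP position; "ee_rot": TCP orientation; "ft_force": force on the tool from outside, world axes, zero at the start; "moment": the same for the moment, N m; "opening": finger opening in m.
Only numpy, scipy, OpenCV 4.12 (cv2) and the standard library are available. Lean on these libraries where they do the work, as an engineer would, in place of code of your own. Each camera call takes 0.05 s, during which the arm holds its last target. There are 200 camera calls.

## Working session

There is one attempt and no reset: what is moved stays moved. The work goes in short steps, Python scripts to look and compute and a tool call to move; the robot and the scene stay as the last step left them, time stands still between calls to the robot, and variables do not carry over. Pictures are saved under pics/ and viewed, about 8 in all and at most 12, crops included, and the job is handed in when it is done.

Besides the shell and the picture viewer there is one more tool, called after "Emit:" by a JSON object that holds its "name" and its "arguments", one argument or row to a line. jog_arm: Moves the arm, as the interface text tells. Its arguments: {"type":"object","properties":{"moves":{"type":"array"},"claw":{"type":"number"}},"required":["moves"]}

```bash
mkdir -p pics
cat > h.py <<'E'
from plant import *
import numpy as np, cv2
def snap(cam,name=None,crop=None,scale=1):
    s=snapshot(cam)
    if name:
        im=s['img'][:,:,::-1]
        if crop: im=im[crop[1]:crop[3],crop[0]:crop[2]]
        if scale!=1: im=cv2.resize(im,None,fx=scale,fy=scale,interpolation=cv2.INTER_CUBIC)
        cv2.imwrite('pics/'+name+'.png',im)
    return s
def K(s):
    f=240/np.tan(np.radians(s['vertical_fov'])/2)
    return np.array([[f,0,s['cx']],[0,f,s['cy']],[0,0,1]])
def at(s,px,z):
    R,t=np.array(s['R']),np.array(s['t']); c=-R.T@t
    d=R.T@np.linalg.inv(K(s))@np.array([px[0],px[1],1.])
    return c+d*(z-c[2])/d[2]
def proj(s,X):
    p=K(s)@(np.array(s['R'])@np.array(X)+np.array(s['t'])); return p[:2]/p[2]
def tri(s1,p1,s2,p2):
    P=[K(s)@np.c_[np.array(s['R']),np.array(s['t'])] for s in (s1,s2)]
    X=cv2.triangulatePoints(P[0],P[1],np.array(p1,float),np.array(p2,float)); return (X[:3]/X[3]).ravel()
def st():
    s=state(); print('t',round(s['t'],2),'tcp',np.round(s['tcp_pos'],4),'yaw y-axis deg',round(np.degrees(np.arctan2(s['ee_rot'][1][1],s['ee_rot'][0][1])),1),'F',np.round(s['ft_force'],1),'M',np.round(s['moment'],2),'op',round(s['opening'],4)); return s
E
python3 - <<'E'
from h import *
st()
S={c:snap(c,c+'0') for c in('scene','top')}
for c,s in S.items():
    print(c,s['vertical_fov'],s['cx'],s['cy'],np.round(-np.array(s['R']).T@np.array(s['t']),3),np.round(np.array(s['R'])[2],2))
    for l in('discard_bin','slot_nominal','far_edge_nominal','shutter','tray','tray_grip','tray_lip'):
        for d in spot_point(l,c)[:1]: print(l,np.round(d['point'],1),round(d['confidence'],2))
E
```

```text
t 0.0 tcp [ 0.1269 -0.5603  0.209 ] yaw y-axis deg -77.2 F [-0.3 -0.8 -0.1] M [ 0.04 -0.01  0.01] op 0.0913
scene 55.179742356891595 325.0279647275749 242.92719928984903 [0.367 0.787 0.725] [ 0.28 -0.62 -0.74]
discard_bin [387.4 245. ] 0.92
slot_nominal [388.9 206.2] 0.83
far_edge_nominal [378.2 206.8] 0.75Traceback (most recent call last):
  File "<stdin>", line 7, in <module>
ValueError: it knows: discard_bin, far_edge_nominal, marker, petri, slot_nominal, tally_counter, timer, tray, tray_grip, tray_lip, tube
```

View pics/top0.png

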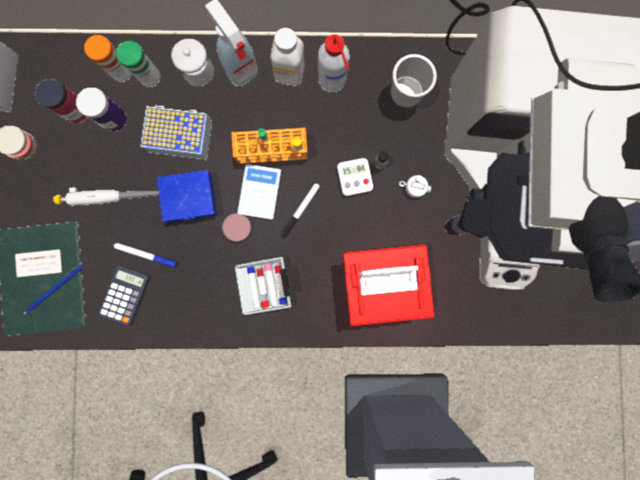

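View pics/scene0.png

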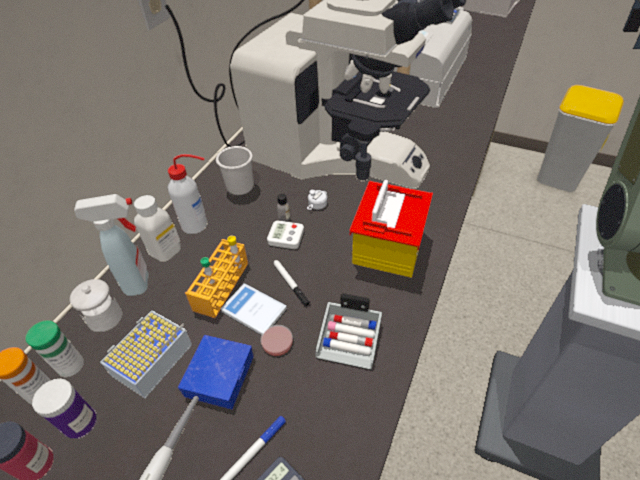

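Run:
```python
from h import *
S={c:snap(c) for c in('scene','top')}
s=S['top'];print(np.round(K(s)[0,0],1),np.round(-np.array(s['R']).T@np.array(s['t']),3),np.round(s['R'],3).tolist())
H={'discard_bin':0,'slot_nominal':.11,'far_edge_nominal':.11,'tray':0,'tray_grip':.052,'tray_lip':.0075,'tube':.012,'timer':0,'tally_counter':0,'marker':0,'petri':0}
for l,h in H.items():
    D={}
    for c in S:
        for d in (spot_point(l,c)[:4 if l=='tube' else 2]):
            if d['confidence']<.4: continue
            D.setdefault(c,[]).append(d['point'])
            print(l,c,np.round(d['point'],1),round(d['confidence'],2),np.round(at(S[c],d['point'],h),4))
    if len(D)==2 and l!='tube': print('   tri',np.round(tri(S['scene'],D['scene'][0],S['top'],D['top'][0]),4))
im=S['top']['img'][:,:,::-1]
a=cv2.resize(im[235:335,335:445],None,fx=5.4,fy=5.4,interpolation=cv2.INTER_CUBIC)
cv2.imwrite('pics/bin.png',a)
im=S['scene']['img'][:,:,::-1]
cv2.imwrite('pics/sc1.png',cv2.resize(im[170:380,300:450],None,fx=2.8,fy=2.8,interpolation=cv2.INTER_CUBIC))
```

```text
472.7 [0.547 0.27  0.957] [[-0.004, -0.999, 0.032], [-0.998, 0.002, -0.063], [0.063, -0.032, -0.997]]
discard_bin scene [386.9 243.9] 0.78 [0.5224 0.1327 0.    ]
discard_bin top [383.3 284.5] 0.64 [0.5138 0.1396 0.    ]
   tri [0.517  0.1421 0.0117]
slot_nominal scene [387.2 204.7] 0.85 [0.5311 0.1324 0.11  ]
slot_nominal top [388.2 277.5] 0.6 [0.53   0.1456 0.11  ]
   tri [0.5289 0.1472 0.1234]
far_edge_nominal scene [379.5 205.1] 0.83 [0.5447 0.1392 0.11  ]
far_edge_nominal scene [369.5 333.2] 0.55 [0.4651 0.4196 0.11  ]
far_edge_nominal top [389.9 271.4] 0.91 [0.5409 0.1424 0.11  ]
   tri [0.5422 0.1435 0.1145]
tray scene [349.1 337. ] 0.8 [0.5138 0.3755 0.    ]
tray scene [371.3 333.2] 0.67 [0.4796 0.3526 0.    ]
tray top [266.9 287. ] 0.77 [0.5099 0.3742 0.    ]
   tri [5.118e-01 3.748e-01 1.000e-04]
tray_grip scene [354.5 301.1] 0.57 [0.5211 0.3332 0.052 ]
tray_grip top [284.3 280.1] 0.88 [0.5248 0.3356 0.052 ]
   tri [0.5229 0.3348 0.0533]
tray_lip scene [348.5 336.5] 0.7 [0.5136 0.3792 0.0075]
tray_lip scene [341.8 361.3] 0.66 [0.5064 0.429  0.0075]
tray_lip top [239.  287.4]
[... 411 characters left out ...]
58  0.012 ]
tube top [256.5 260.9] 0.53 [0.5621 0.3937 0.012 ]
timer scene [286.5 238.5] 0.78 [0.7281 0.2005 0.    ]
timer top [352.3 176.5] 0.6 [0.7345 0.2011 0.    ]
   tri [ 0.732   0.1999 -0.0017]
tally_counter scene [314.7 205.4] 0.67 [0.7149 0.0811 0.    ]
tally_counter top [411.7 188.7] 0.7 [0.7095 0.079  0.    ]
   tri [ 7.121e-01  8.000e-02 -2.000e-04]
marker scene [291.6 285.4] 0.62 [0.6614 0.3107 0.    ]
marker scene [385.2 246.1] 0.62 [ 0.5238  0.1401 -0.    ]
marker top [298.3 209.1] 0.9 [0.6672 0.3114 0.    ]
   tri [ 0.6649  0.3105 -0.0016]
petri scene [276.1 343.9] 0.79 [0.6289 0.4391 0.    ]
petri top [235.6 227.2] 0.61 [0.6304 0.4377 0.    ]
   tri [ 0.6303  0.438  -0.0026]
```

View pics/bin.png

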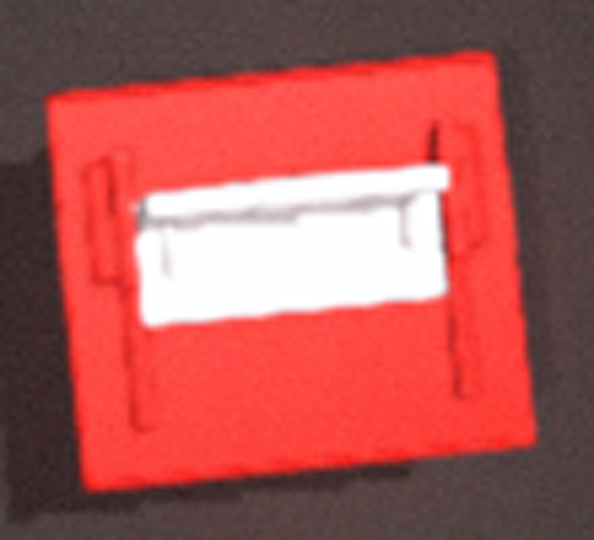

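View pics/sc1.png

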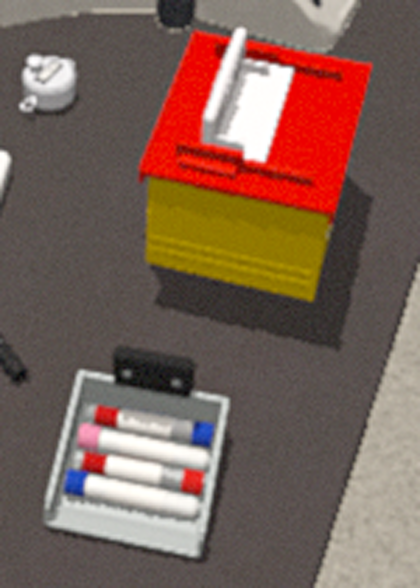

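Run:
```python
from h import *
s=snap('top'); im=s['img'].astype(int)
r,g,b=im[...,0],im[...,1],im[...,2]
m=((r>150)&(g<90)&(b<90)).astype(np.uint8); m[:, :330]=0; m[:230]=0; m[:,450:]=0; m[340:]=0
c=max(cv2.findContours(m,0,1)[0],key=cv2.contourArea)
ap=cv2.minAreaRect(c); print('px',ap)
P=np.array([at(s,p,.11)[:2] for p in cv2.boxPoints(ap)]); print(np.round(P,4).tolist(), [round(float(np.linalg.norm(P[i]-P[i-1])),4) for i in range(4)]); C=P.mean(0)
W=np.array([at(s,p[0],.11)[:2] for p in c]); ((cx,cy),(w,h),a)=cv2.minAreaRect((W*1000).astype(np.float32)); print('lid centre',cx,cy,w,h,a)
# white shutter lip (top z .144)
w=((r>200)&(g>200)&(b>200)).astype(np.uint8); w[:, :350]=0; w[:255]=0; w[:,430:]=0; w[300:]=0
c2=max(cv2.findContours(w,0,1)[0],key=cv2.contourArea); print('shutter px',cv2.boxPoints(cv2.minAreaRect(c2)).tolist())
# tray: handle dark blob hard; use rim: bright-grey mask
v=im.max(2); t=(v>75).astype(np.uint8); t[:, :225]=0; t[:250]=0; t[:,300:]=0; t[330:]=0
c3=max(cv2.findContours(t,0,1)[0],key=cv2.contourArea); bx=cv2.boxPoints(cv2.minAreaRect(c3)); print('tray px',bx.tolist()); print(np.round([at(s,p,.02) for p in bx],4).tolist())
cv2.imwrite('pics/tray.png',cv2.resize(s['img'][245:330,220:310,::-1],None,fx=6,fy=6,interpolation=cv2.INTER_CUBIC))
```

```text
px ((388.30694580078125, 284.5693054199219), (74.62779235839844, 84.67767333984375), 84.2894058227539)
[[0.5766, 0.2275], [0.5914, 0.0751], [0.4584, 0.0638], [0.4446, 0.2149]] [0.1326, 0.1532, 0.1336, 0.1517]
lid centre 517.7142944335938 145.30215454101562 132.84263610839844 152.53189086914062 5.373237133026123
shutter px [[359.0246276855469, 270.2705078125], [416.9098815917969, 265.00823974609375], [419.1147766113281, 289.2623291015625], [361.2295227050781, 294.52459716796875]]
tray px [[222.59458923339844, 255.56759643554688], [281.4594421386719, 245.75680541992188], [291.810791015625, 307.8648986816406], [232.94595336914062, 317.6756896972656]]
[[0.5727, 0.4591, 0.02], [0.5918, 0.3437, 0.02], [0.4697, 0.3231, 0.02], [0.4514, 0.4377, 0.02]]
```

View pics/tray.png

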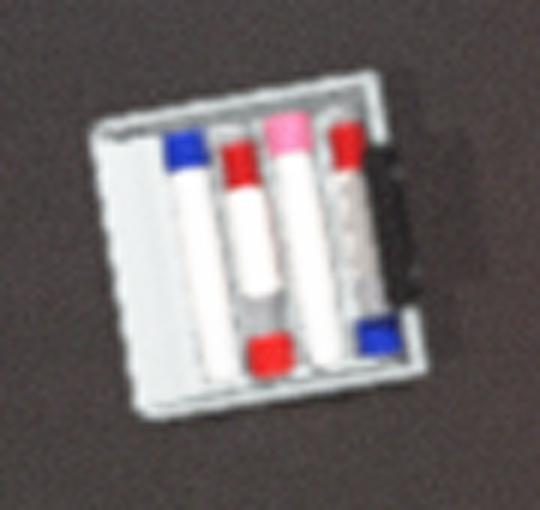

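Emit:
{"name": "jog_arm", "arguments": {
  "moves": [
    [[3, 5, 1, 10], [3, 5, 1, 10], [3, 5, 0, 10], [3, 5, 0, 10], [2, 5.5, 0, 10], [2, 5.5, 0, 10], [2, 5.5, 0, 10], [1.5, 5.5, 0, 10]]
  ],
  "claw": 0.5
}}

```text
t: 2.5
tcp_pos: [0.3261, -0.1322, 0.2307]
ee_rot: [[0.008, 0.996, 0.085], [-0.0, 0.085, -0.996], [-1.0, 0.008, 0.001]]
ft_force: [0.7, 0.1, -0.4]
opening: 0.0454
```

```bash
cat >> h.py <<'E'
th=np.radians(5.4); xb=np.array([np.cos(th),np.sin(th)]); yb=np.array([-np.sin(th),np.cos(th)]); C=np.array([.5175,.1448])
def B(u,v,z): return np.r_[C+u*xb+v*yb,z]
def uv(X): d=np.array(X)[:2]-C; return np.round([d@xb*1e3,d@yb*1e3],1)
E
python3 - <<'E'
from h import *
s=snapshot('top')
for n,p,z in (('lipL',(359,270.3),.144),('lipR',(416.9,265),.144),('plateR',(419.1,289.3),.112),('plateL',(361.2,294.5),.112)): print(n,uv(at(s,p,z)))
for n,p,z in (('lidTL',(47,97),.11),('lidTR',(497,52),.11),('lidBR',(537,438),.11),('lidBL',(85,490),.11),('gLtop',(131,150),.124),('gRtop',(437,125),.124),('lipTL',(135,200),.144),('lipTR',(448,165),.144),('lipBL',(140,228),.144),('lipBR',(448,190),.144)):
    print(n,uv(at(s,(335+p[0]/5.4,235+p[1]/5.4),z)))
a,b=at(s,(283,257),.034),at(s,(290.8,306.7),.034); c,d=at(s,(235.8,266.7),.018),at(s,(243.3,314.2),.018)
print('back',a,b,np.degrees(np.arctan2(*(a-b)[[1,0]])),np.linalg.norm(a-b)); print('nose',c,d,np.degrees(np.arctan2(*(c-d)[[1,0]]))); print('mid',(a+b)/2,(c+d)/2, np.degrees(np.arctan2(*((c+d)/2-(a+b)/2)[[1,0]])))
print('handle',at(s,(285.8,282.5),.068))
E
```

```text
lipL [30.9 53.4]
lipR [ 30.2 -47.3]
plateR [-13.8 -53.1]
plateL [-12.7  51.2]
lidTL [64.1 74.8]
lidTR [ 64.5 -76.7]
lidBR [-64.1 -75.8]
lidBL [-65.9  75.1]
gLtop [43.8 49.9]
gRtop [ 42.1 -51. ]
lipTL [27.8 52. ]
lipTR [ 29.1 -49. ]
lipBL [18.8 51.3]
lipBR [ 21.1 -48.1]
back [0.56918571 0.33955986 0.034     ] [0.47307442 0.3242263  0.034     ] 9.064560774689156 0.09732675717252491
nose [0.55074641 0.43343677 0.018     ] [0.45779638 0.41796936 0.018     ] 9.44776765616201
mid [0.52113007 0.33189308 0.034     ] [0.50427139 0.42570307 0.018     ] 100.18792588166608
handle [0.5207304  0.33163266 0.068     ]
```

Emit:
{"name": "jog_arm", "arguments": {
  "moves": [
    [[1, 6, 0, 0], [1, 6, 0, 0], [1, 6, 0, 0], [3, 5, 0, 0], [5, 3, 0, 0], [5, 1, 0, 0], [4, 0, 0, 0], [0, 0, 0, 0]]
  ]
}}

```text
t: 3.55
tcp_pos: [0.5318, 0.1474, 0.2319]
ee_rot: [[0.016, 0.995, 0.095], [0.005, 0.095, -0.995], [-1.0, 0.017, -0.003]]
ft_force: [-0.4, -0.3, 0.5]
opening: 0.0456
```

Emit:
{"name": "jog_arm", "arguments": {
  "moves": [
    [[1.1, 0, -2, 0], [0, 0, -3, 0], [0, 0, -3, 0], [0, 0, -1.0, 0], [0, 0, 0, 0]]
  ],
  "claw": 0.5
}}

```text
t: 4.18
tcp_pos: [0.5399, 0.1458, 0.1413]
ee_rot: [[0.016, 0.996, 0.093], [0.005, 0.093, -0.996], [-1.0, 0.016, -0.004]]
ft_force: [0.1, 0.1, 1.0]
opening: 0.0457
```

Emit:
{"name": "jog_arm", "arguments": {
  "moves": [
    [[0, 0, 0, 0], [0, 0, 0, 0], [0, 0, 0, 0]]
  ],
  "claw": 0
}}

```text
t: 4.55
tcp_pos: [0.5413, 0.1461, 0.1445]
ee_rot: [[0.021, 0.995, 0.092], [0.007, 0.092, -0.996], [-1.0, 0.021, -0.005]]
ft_force: [-0.3, 0.6, -0.3]
opening: 0.0183
```

Emit:
{"name": "jog_arm", "arguments": {
  "moves": [
    [[0, 0, -0.3, 0], [0, 0, 0, 0], [0, 0, 0, 0]]
  ]
}}

```text
t: 4.92
tcp_pos: [0.5415, 0.1462, 0.1418]
ee_rot: [[0.022, 0.995, 0.093], [0.007, 0.092, -0.996], [-1.0, 0.022, -0.005]]
ft_force: [0.3, 0.4, -0.3]
opening: 0.0004
```

Run:
```python
from h import *
st(); s=snap('scene','s2',(300,100,500,300),3)
```

```text
t 4.92 tcp [0.5415 0.1462 0.1418] yaw y-axis deg 5.3 F [ 0.3  0.4 -0.3] M [-0.03 -0.13 -0.04] op 0.0004
```

View pics/s2.png

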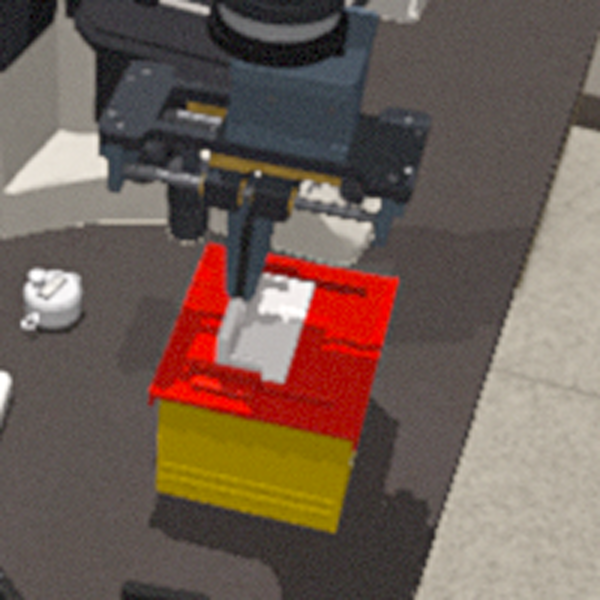

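Emit:
{"name": "jog_arm", "arguments": {
  "moves": [
    [[-0.8, -0.08, 0, 0], [-0.8, -0.08, 0, 0], [0, 0, 0, 0]]
  ]
}}

```text
t: 5.35
tcp_pos: [0.5238, 0.1444, 0.1416]
ee_rot: [[0.021, 0.995, 0.093], [0.007, 0.092, -0.996], [-1.0, 0.021, -0.005]]
ft_force: [-0.2, -0.3, 0.2]
opening: 0.0005
```

Run:
```python
from h import *
st(); s=snap('scene','s3',(300,100,500,300),3)
```

```text
t 5.35 tcp [0.5238 0.1444 0.1416] yaw y-axis deg 5.3 F [-0.2 -0.3  0.2] M [-0.06 -0.11  0.01] op 0.0005
```

View pics/s3.png

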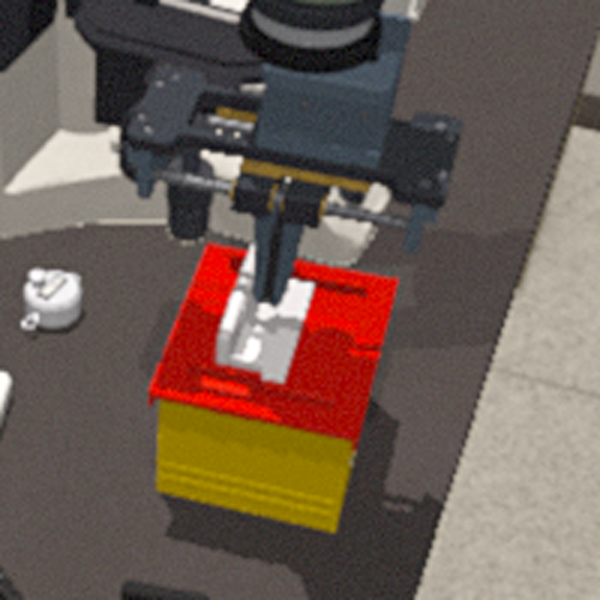

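Run:
```python
from h import *
s=snapshot('scene'); p=lambda X:np.round((proj(s,X)-[300,100])*3)
print('tip',p([.5238,.1444,.1196]),'tcp',p([.5238,.1444,.1416]),'body60',p([.5238,.1444,.1986]))
for u in(35,27): 
  for v in(49,-49):
    for z in(.11,.144): print(u,v,z,p(B(u/1e3,v/1e3,z)))
for u in(66,-66):
  for v in(75,-75): print('lid',u,v,p(B(u/1e3,v/1e3,.11)))
# edge of finger in top view
t=snap('top','t3',(335,225,455,325),5)
print('top tip',(proj(t,[.5238,.1444,.1196])-[335,225])*5,'tcp+60', (proj(t,[.5238,.1444,.2])-[335,225])*5)
for u in(35,27):
  for v in(49,-49): print(u,v,np.round((proj(t,B(u/1e3,v/1e3,.144))-[335,225])*5))
```

```text
tip [268. 318.] tcp [271. 292.] body60 [279. 221.]
35 49 0.11 [204. 372.]
35 49 0.144 [207. 332.]
35 -49 0.11 [240. 273.]
35 -49 0.144 [244. 234.]
27 49 0.11 [217. 374.]
27 49 0.144 [220. 335.]
27 -49 0.11 [252. 276.]
27 -49 0.144 [256. 236.]
lid 66 75 [145. 390.]
lid 66 -75 [205. 241.]
lid -66 75 [357. 436.]
lid -66 -75 [397. 278.]
top tip [273.57186578 280.62728896] tcp+60 [311.0871178  287.32784559]
35 49 [132. 213.]
35 -49 [413. 186.]
27 49 [134. 237.]
27 -49 [415. 209.]
```

View pics/t3.png

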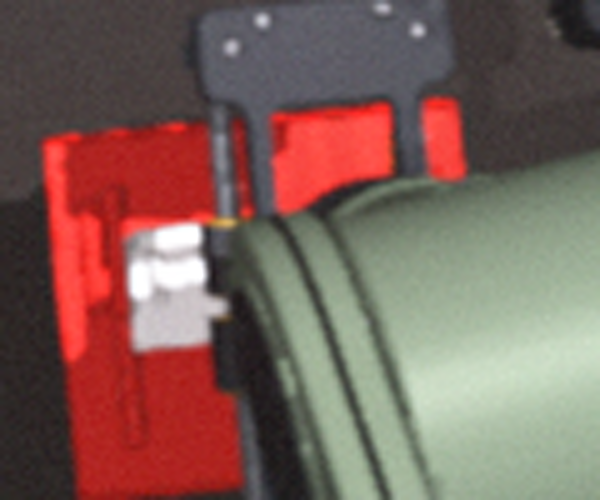

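Emit:
{"name": "jog_arm", "arguments": {
  "moves": [
    [[0, 0, 4.5, 0], [2.4, 0.25, 0.5, 0], [2.5, 0.25, 0, 0], [0, 0, -2.5, 0], [0, 0, -2.5, 0], [0, 0, 0, 0]]
  ]
}}

```text
t: 6.25
tcp_pos: [0.5773, 0.1499, 0.143]
ee_rot: [[0.025, 0.995, 0.092], [0.008, 0.092, -0.996], [-1.0, 0.026, -0.005]]
ft_force: [-0.3, 0.4, 0.2]
opening: 0.0006
```

Emit:
{"name": "jog_arm", "arguments": {
  "moves": [
    [[-1, -0.1, -0.4, 0], [-1, -0.1, 0, 0], [-0.8, -0.08, 0, 0], [0, 0, 0, 0]]
  ]
}}

```text
t: 6.75
tcp_pos: [0.5482, 0.1473, 0.1419]
ee_rot: [[0.03, 0.995, 0.092], [0.009, 0.092, -0.996], [-1.0, 0.03, -0.006]]
ft_force: [-0.3, -0.5, 0.5]
opening: 0.0002
```

Run:
```python
from h import *
s=st(); print(uv(s['tcp_pos'])); S=snap('scene','s4',(300,100,500,300),3)
```

```text
t 6.75 tcp [0.5482 0.1473 0.1419] yaw y-axis deg 5.3 F [-0.3 -0.5  0.5] M [-0.01 -0.13 -0.04] op 0.0002
[30.8 -0.4]
```

View pics/s4.png

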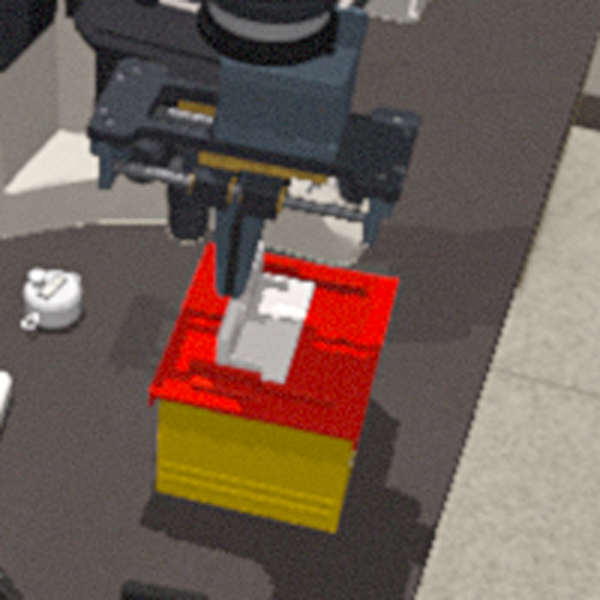

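Emit:
{"name": "jog_arm", "arguments": {
  "moves": [
    [[1.3, 0.13, 0, 0], [1.3, 0.13, 0, 0], [0, 0, -0.6, 0], [0, 0, -0.4, 0]]
  ]
}}

```text
t: 7.3
tcp_pos: [0.5784, 0.1504, 0.1317]
ee_rot: [[0.032, 0.995, 0.092], [0.009, 0.092, -0.996], [-0.999, 0.033, -0.006]]
ft_force: [0.4, -0.2, 0.2]
opening: 0.0007
```

Run:
```python
from h import *
s=st(); print(uv(s['tcp_pos']), np.round(s['joint_positions'],3))
```

```text
t 7.3 tcp [0.5784 0.1504 0.1317] yaw y-axis deg 5.3 F [ 0.4 -0.2  0.2] M [ 0.05 -0.05 -0.02] op 0.0007
[61.1 -0.2] [0.234 0.395 1.656 0.002 1.056 0.141]
```

Emit:
{"name": "jog_arm", "arguments": {
  "moves": [
    [[-0.5, 0, -0.4, 0], [0, 0, -0.4, 0]]
  ]
}}

```text
t: 7.55
tcp_pos: [0.5723, 0.1502, 0.1224]
ee_rot: [[0.031, 0.995, 0.092], [0.009, 0.092, -0.996], [-0.999, 0.031, -0.006]]
ft_force: [0.0, -0.2, -0.3]
opening: 0.0006
```

Emit:
{"name": "jog_arm", "arguments": {
  "moves": [
    [[0, 0, -0.4, 0], [0, 0, -0.3, 0]]
  ]
}}

```text
t: 7.8
tcp_pos: [0.5718, 0.1502, 0.1149]
ee_rot: [[0.03, 0.995, 0.092], [0.009, 0.092, -0.996], [-1.0, 0.031, -0.006]]
ft_force: [0.6, -0.3, -0.4]
opening: 0.0007
```

Emit:
{"name": "jog_arm", "arguments": {
  "moves": [
    [[0, 0, -0.3, 0], [0, 0, 0, 0]]
  ]
}}

```text
t: 8.05
tcp_pos: [0.5718, 0.1502, 0.1116]
ee_rot: [[0.03, 0.995, 0.092], [0.009, 0.092, -0.996], [-1.0, 0.031, -0.006]]
ft_force: [-0.2, 0.4, -0.8]
opening: 0.0001
```

Run:
```python
from h import *
st(); s=snap('scene','s5',(310,130,470,250),5)
p=lambda X:np.round((proj(s,X)-[310,130])*5)
q=state()['tcp_pos']; print('tip',p(np.array(q)-[0,0,.022]),'tcp',p(q))
```

```text
t 8.05 tcp [0.5718 0.1502 0.1116] yaw y-axis deg 5.3 F [-0.2  0.4 -0.8] M [-0.02 -0.13 -0.01] op 0.0001
tip [270. 413.] tcp [273. 372.]
```

View pics/s5.png

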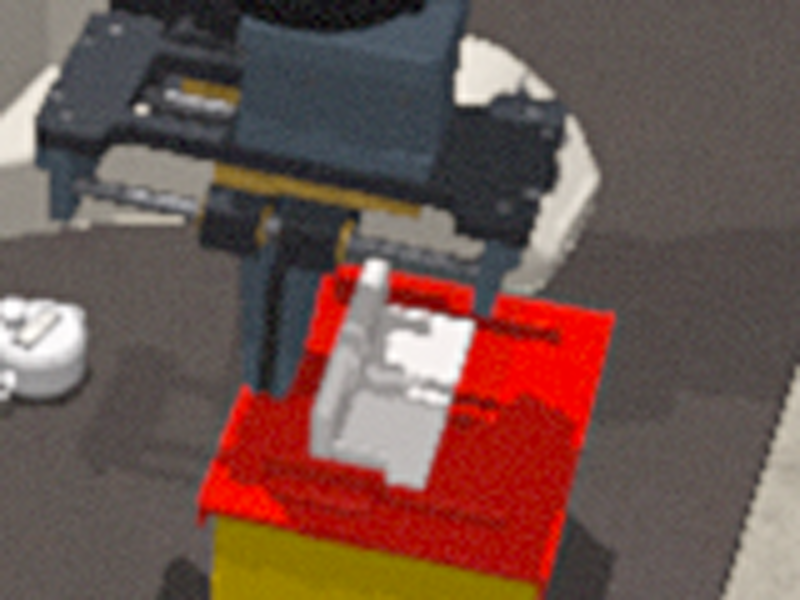

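Emit:
{"name": "jog_arm", "arguments": {
  "moves": [
    [[0, 0, 0.7, 0], [-1, -0.1, 0, 0], [-0.8, -0.08, 0, 0], [-0.7, -0.07, 0, 0], [-0.7, -0.07, 0, 0], [-0.7, -0.07, 0, 0]]
  ]
}}

```text
t: 8.85
tcp_pos: [0.5331, 0.1465, 0.1203]
ee_rot: [[0.037, 0.995, 0.092], [0.01, 0.092, -0.996], [-0.999, 0.038, -0.007]]
ft_force: [3.0, 0.9, -1.3]
opening: 0.0003
```

Emit:
{"name": "jog_arm", "arguments": {
  "moves": [
    [[-0.4, -0.04, -0.1, 0], [-0.4, -0.04, 0, 0]]
  ]
}}

```text
t: 9.1
tcp_pos: [0.5251, 0.1458, 0.12]
ee_rot: [[0.04, 0.995, 0.093], [0.011, 0.092, -0.996], [-0.999, 0.04, -0.007]]
ft_force: [5.2, 0.3, -1.7]
opening: 0.0003
```

Emit:
{"name": "jog_arm", "arguments": {
  "moves": [
    [[-0.3, -0.03, 0, 0], [-0.2, -0.02, 0, 0]]
  ]
}}

```text
t: 9.35
tcp_pos: [0.5254, 0.1459, 0.1205]
ee_rot: [[0.052, 0.994, 0.093], [0.012, 0.093, -0.996], [-0.999, 0.053, -0.007]]
ft_force: [7.6, 0.8, -4.6]
opening: 0.0003
```

Emit:
{"name": "jog_arm", "arguments": {
  "moves": [
    [[0.8, 0.08, 0, 0], [0, 0, 5, 0], [-1, 3, 4, 0], [-2, 5, 2, 1], [-1, 5, 0, 1], [0, 4, 0, 1], [0, 0, 0, 0]]
  ],
  "claw": 1
}}

```text
t: 10.22
tcp_pos: [0.4853, 0.3189, 0.2308]
ee_rot: [[0.031, 0.989, 0.144], [0.009, 0.143, -0.99], [-0.999, 0.032, -0.004]]
ft_force: [-0.4, -1.2, -0.1]
opening: 0.0674
```

Run:
```python
from h import *
st(); s=snap('top','t6',(335,225,455,325),5); im=s['img'].astype(int)
w=(im.min(2)>190).astype(np.uint8); w[:, :350]=0; w[:255]=0; w[:,430:]=0; w[310:]=0
c=max(cv2.findContours(w,0,1)[0],key=cv2.contourArea); b=cv2.boxPoints(cv2.minAreaRect(c)); print(b.tolist(),[uv(at(s,p,.144)).tolist() for p in b])
print('exp open far/near lip',[proj(s,B(u,v,.144)).round(1).tolist() for u in(-.003,-.011) for v in(.049,-.049)])
```

```text
t 10.22 tcp [0.4853 0.3189 0.2308] yaw y-axis deg 8.2 F [-0.4 -1.2 -0.1] M [-0.07 -0.11  0.01] op 0.0674
[[361.17242431640625, 287.93109130859375], [418.972412109375, 284.53106689453125], [420.358642578125, 308.0965576171875], [362.55865478515625, 311.49658203125]] [[0.5, 52.8], [-3.6, -47.2], [-43.9, -45.2], [-39.6, 54.5]]
exp open far/near lip [[363.6, 289.8], [420.0, 284.1], [364.0, 294.4], [420.5, 288.7]]
```

Emit:
{"name": "jog_arm", "arguments": {
  "moves": [
    [[3.2, 1.2, -4, 1], [0.4, 0.2, -4, 0], [0, 0, -4, 0], [0, 0, -3.5, 0], [0, 0, -2, 0], [0, 0, 0, 0]]
  ],
  "claw": 1
}}

```text
t: 11.02
tcp_pos: [0.5201, 0.3216, 0.0501]
ee_rot: [[0.023, 0.988, 0.152], [0.001, 0.152, -0.988], [-1.0, 0.022, 0.003]]
ft_force: [-0.1, 0.4, 0.5]
opening: 0.0909
```

Run:
```python
from h import *
q=st()
s=snap('scene','s7',(280,190,440,310),5)
for y in(.0455,-.0455):
    pass
Y=np.array(q['ee_rot'])[:,1]; T=np.array(q['tcp_pos']); print([np.round((proj(s,T+k*Y)-[280,190])*5).tolist() for k in(.0457,-.0457)])
print(np.round((proj(s,[.521,.3325,.068])-[280,190])*5))
```

```text
t 11.03 tcp [0.5201 0.3216 0.0501] yaw y-axis deg 8.8 F [-0.1  0.4  0.5] M [ 0.02 -0.11  0.06] op 0.0909
[[263.0, 509.0], [512.0, 562.0]]
[375. 527.]
```

View pics/s7.png

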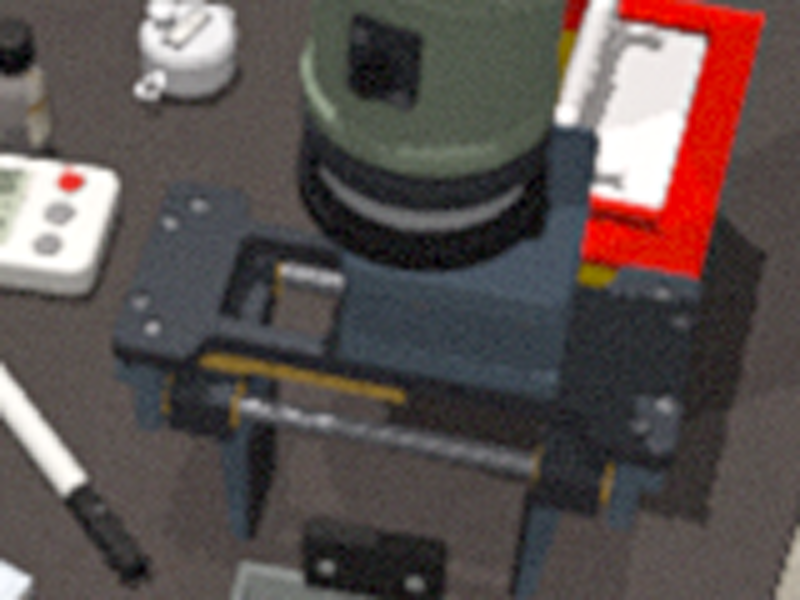

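Emit:
{"name": "jog_arm", "arguments": {
  "moves": [
    [[0, 0, 1, 0], [0.1, 0.5, 0, 0.5], [0, 0.6, 0, 0], [0, 0, -0.6, 0], [0, 0, 0, 0]]
  ],
  "claw": 0.7
}}

```text
t: 11.7
tcp_pos: [0.5238, 0.3345, 0.0598]
ee_rot: [[0.03, 0.986, 0.161], [0.005, 0.161, -0.987], [-1.0, 0.031, -0.0]]
ft_force: [0.4, -0.4, -0.0]
opening: 0.0639
```

Emit:
{"name": "jog_arm", "arguments": {
  "moves": [
    [[0, 0, -0.3, 0], [0, 0, -0.3, 0]]
  ]
}}

```text
t: 11.95
tcp_pos: [0.5237, 0.3344, 0.0533]
ee_rot: [[0.03, 0.986, 0.161], [0.005, 0.161, -0.987], [-1.0, 0.031, -0.0]]
ft_force: [-0.5, -0.4, 0.0]
opening: 0.064
```

Emit:
{"name": "jog_arm", "arguments": {
  "moves": [
    [[0, 0, -0.3, 0], [0, 0, -0.2, 0]]
  ]
}}

```text
t: 12.2
tcp_pos: [0.5235, 0.3342, 0.0475]
ee_rot: [[0.029, 0.986, 0.161], [0.005, 0.161, -0.987], [-1.0, 0.03, 0.0]]
ft_force: [0.4, -0.2, 0.3]
opening: 0.064
```

Emit:
{"name": "jog_arm", "arguments": {
  "moves": [
    [[0, 0, -0.3, 0], [0, 0, -0.2, 0]]
  ]
}}

```text
t: 12.45
tcp_pos: [0.5235, 0.3341, 0.0421]
ee_rot: [[0.029, 0.986, 0.161], [0.005, 0.161, -0.987], [-1.0, 0.03, 0.0]]
ft_force: [-0.7, 0.3, -0.9]
opening: 0.0639
```

Emit:
{"name": "jog_arm", "arguments": {
  "moves": [
    [[0, 0, -0.3, 0], [0, 0, -0.2, 0]]
  ]
}}

```text
t: 12.7
tcp_pos: [0.5236, 0.3342, 0.0368]
ee_rot: [[0.03, 0.986, 0.161], [0.005, 0.161, -0.987], [-1.0, 0.03, 0.0]]
ft_force: [1.2, 0.3, 0.9]
opening: 0.064
```

Emit:
{"name": "jog_arm", "arguments": {
  "moves": [
    [[0, 0, -0.3, 0], [0, 0, 0, 0]]
  ]
}}

```text
t: 12.95
tcp_pos: [0.5235, 0.3341, 0.0334]
ee_rot: [[0.029, 0.987, 0.161], [0.005, 0.161, -0.987], [-1.0, 0.03, 0.0]]
ft_force: [0.0, 0.4, -0.4]
opening: 0.0637
```

Emit:
{"name": "jog_arm", "arguments": {
  "moves": [
    [[0, 0, 0.9, 0], [0, 0, 0, 0], [0, 0, 0, 0], [0, 0, 0, 0]]
  ],
  "claw": 0.4
}}

```text
t: 13.45
tcp_pos: [0.5238, 0.3343, 0.0438]
ee_rot: [[0.03, 0.986, 0.161], [0.005, 0.161, -0.987], [-1.0, 0.031, -0.0]]
ft_force: [0.5, 0.4, -1.7]
opening: 0.0514
```

Run:
```python
from h import *
st(); s=snap('scene'); cv2.imwrite('pics/pre.png',s['img'][:,:,::-1])
for n in((.5068,.4286,.0075),(.515,.385,.015),(.52,.337,.034)): print(np.round(proj(s,n)))
```

```text
t 13.45 tcp [0.5238 0.3343 0.0438] yaw y-axis deg 9.3 F [ 0.5  0.4 -1.7] M [-0.07 -0.12 -0.01] op 0.0514
[342. 361.]
[347. 337.]
[354. 309.]
```

Emit:
{"name": "jog_arm", "arguments": {
  "moves": [
    [[0, 0, 0.4, 0], [0, 0, 0.4, 0], [0, 0, 0.4, 0], [0, 0, 0, 0], [0, 0, 0, 0]]
  ]
}}

```text
t: 14.12
tcp_pos: [0.5231, 0.3338, 0.0557]
ee_rot: [[0.028, 0.986, 0.161], [0.004, 0.161, -0.987], [-1.0, 0.029, 0.001]]
ft_force: [-0.6, -0.4, -2.1]
opening: 0.0517
```

```bash
cat >> h.py <<'E'
def track(a,b,boxes,r=14):
    for n,(x0,y0,x1,y1) in boxes.items():
        T=a[y0:y1,x0:x1]; W=b[y0-r:y1+r,x0-r:x1+r]; m=cv2.matchTemplate(W,T,cv2.TM_CCOEFF_NORMED); _,v,_,l=cv2.minMaxLoc(m)
        print(n,'shift',l[0]-r,l[1]-r,'score',round(v,2))
E
python3 - <<'E'
from h import *
st(); a=cv2.imread('pics/pre.png'); s=snap('scene'); b=np.ascontiguousarray(s['img'][:,:,::-1]); cv2.imwrite('pics/post.png',b)
track(a,b,{'noseL':(310,345,335,367),'noseR':(358,352,382,374),'tubes':(322,315,380,355),'backR':(365,308,385,330),'handle':(337,292,372,312)})
E
```

```text
t 14.12 tcp [0.5231 0.3338 0.0557] yaw y-axis deg 9.3 F [-0.6 -0.4 -2.1] M [-0.12 -0.08  0.  ] op 0.0517
noseL shift 0 -3 score 0.95
noseR shift 1 -3 score 0.96
tubes shift 1 -4 score 0.97
backR shift 1 -4 score 0.95
handle shift 1 -4 score 0.96
```

Emit:
{"name": "jog_arm", "arguments": {
  "moves": [
    [[0, 0, 1, 0], [0, 0, 2, 0], [0, 0, 2, 2], [0, 0, 2.5, 5], [0, -1, 2.5, 5], [0.5, -1.5, 2.5, 6], [1, -2, 2, 6], [1, -2, 1, 6]]
  ]
}}

```text
t: 15.18
tcp_pos: [0.5473, 0.2682, 0.2192]
ee_rot: [[0.025, 0.76, 0.649], [0.018, 0.649, -0.761], [-1.0, 0.031, 0.003]]
ft_force: [-0.5, -0.4, -2.2]
opening: 0.0519
```

Run:
```python
from h import *
q=st(); s=snap('scene'); t=snap('top'); print('scope tip',tri(s,(362,172),t,(455,225)),tri(s,(350,130),t,(450,228)))
for l in('tray','tray_lip','tray_grip'):
  for c in('scene','top'):
    for d in spot_point(l,c)[:1]: print(l,c,np.round(d['point'],1),round(d['confidence'],2),np.round(at(s if c=='scene' else t,d['point'],q['tcp_pos'][2]-.0438+{'tray':0,'tray_lip':.0075,'tray_grip':.052}[l]),4))
```

```text
t 15.18 tcp [0.5473 0.2682 0.2192] yaw y-axis deg 40.5 F [-0.5 -0.4 -2.2] M [-0.05 -0.18 -0.  ] op 0.0519
scope tip [0.62734755 0.01198789 0.07323912] [0.62221307 0.06735116 0.21853112]
tray scene [388.4 231.5] 0.43 [0.4914 0.2636 0.1754]
tray_lip scene [377.  260.4] 0.62 [0.4866 0.3366 0.1829]
tray_grip scene [358.  201.2] 0.6 [0.5457 0.2672 0.2274]
```

Emit:
{"name": "jog_arm", "arguments": {
  "moves": [
    [[1, -1.2, 0, 7], [1.2, -1.5, 0, 7], [1.2, -1.5, 0, 7], [1.2, -1.5, 0, 7], [1.2, -1.5, 0, 7], [1, -1.3, 0, 7], [0.8, -1, 0, 7], [0.5, -0.6, 0, 5]]
  ]
}}

```text
t: 16.58
tcp_pos: [0.6259, 0.1709, 0.2117]
ee_rot: [[-0.008, -0.111, 0.994], [0.023, 0.994, 0.111], [-1.0, 0.024, -0.005]]
ft_force: [-0.6, -0.2, -1.8]
opening: 0.052
```

Run:
```python
from h import *
q=st(); print(uv(q['tcp_pos']));s=snap('scene','s8',(270,80,490,300),1); t=snap('top','t8',(300,180,480,340),1)
for l in('tray','tray_lip','tray_grip'):
  for c in('scene','top'):
    for d in spot_point(l,c)[:1]:
       X=at(s if c=='scene' else t,d['point'],q['tcp_pos'][2]-.0438+{'tray':0,'tray_lip':.0075,'tray_grip':.052}[l]); print(l,c,np.round(d['point'],1),round(d['confidence'],2),np.round(X,4),uv(X))
a=cv2.resize(s['img'][80:300,270:490,::-1],(400,400),interpolation=cv2.INTER_CUBIC); b=cv2.resize(t['img'][180:340,300:460,::-1],(400,400),interpolation=cv2.INTER_CUBIC)
cv2.imwrite('pics/pair8.png',np.hstack([a,b]))
```

```text
t 16.57 tcp [0.6259 0.1709 0.2117] yaw y-axis deg 96.4 F [-0.6 -0.2 -1.8] M [ 0.14 -0.18  0.04] op 0.052
[110.4  15.8]
tray scene [354.6 184.6] 0.78 [0.589  0.1645 0.1679] [73.  12.9]
tray top [382.8 245.4] 0.59 [0.5849 0.1626 0.1679] [68.7 11.4]
tray_lip scene [383.8 185.9] 0.84 [0.5353 0.1562 0.1754] [18.8  9.7]
tray_lip top [387.1 275.8] 0.79 [0.5341 0.157  0.1754] [17.7 10.6]
tray_grip scene [336.7 159.5] 0.88 [0.6228 0.17   0.2199] [107.2  15.2]
tray_grip top [384.1 216.8] 0.59 [0.6274 0.1672 0.2199] [111.5  11.9]
```

Run:
```python
from h import *
t=snapshot('top'); im=t['img'].astype(int); red=(im[...,0]>110)&(im[...,1]<80)
g=cv2.GaussianBlur(t['img'],(3,3),0)
for r in range(250,284,4):
    row=''.join('R' if (p[0]>1.6*p[1]+20 and p[0]>90) else ('W' if p.min()>120 else ('g' if p.min()>75 else '.')) for p in im[r,345:435]); print(r,row)
zc=state()['tcp_pos'][2]-.0438
for x,y in((0.038,.049),(0.038,-.049),(.055,.049),(.055,-.049),(-.04,.049)):
    q=state(); Y=np.array(q['ee_rot'])[:,1]; X=np.array([Y[1],-Y[0],0])*-1 # tray x toward robot
    o=np.array(q['tcp_pos'])*[1,1,0]+X*(x+.0405)+Y*y*-1; o[2]=zc+(.018 if x>0 else .034); print(x,y,np.round(proj(t,o),1),uv(o))
```

```text
250 ........gggggggRRRRRRggWWWWWWWWWWWWWWWWWWWWg..................ggWWWWWWWWWg.WWWWWWWWWg.....
254 RRRRRRRRRgggggggWWg.RRRRRRRRWWWWWWWWWWWWWWWWg..................ggWWWWWWWWWg.gWWWWWWWWg....
258 RRRRRRRRRggWgggWWWWgRRRRRRRR.WWWWWWWWWWWWWWWWWg..................gWWWWWWWWWg.gWWWWWWWWW...
262 RRRRRRRRRRggggggWWWWWWWWWWWWWWWWWWWWWWWWWWWWWWWg..................gWWWWWWWWWW.gWWWWWWWWWg.
266 RRRRRRRRRRgggggg........gWWWWWWWWWWWWWWWWWWWWWWWg..................gWWWWWWWWWWggWWWWWWWWWg
270 RRRRRRRRRRRgggggg........gWWWWWWWWWWWWWWWWWWWWWWWg..................ggWWWWWWWWWg.WWWWWWWWW
274 RRRRRRRRRRRggggggggggggWgWWgWWWWWWWWWWWWWWWWWWWWWWWg.................ggWWWWWWWWWg.gWWWWWWW
278 .RRRRRRRRRRRgggggWWgWWWWWgWWWWWWWWWWWWWWWWWWWg.........................gWWWWWWWWWg.gWWWWWW
282 .RRRRRRRRRRRRRR.........................................................gWWWWWWWWWWggWWWWW
0.038 0.049 [414.1 264.3] [ 32.3 -34. ]
0.038 -0.049 [354.8 271. ] [30.9 64. ]
0.055 0.049 [415.4 274.7] [ 15.3 -34.2]
0.055 -0.049 [356.  281.5] [13.9 63.7]
-0.04 0.049 [410.3 216.1] [110.2 -32.9]
```

Emit:
{"name": "jog_arm", "arguments": {
  "moves": [
    [[0.1, -0.7, -0.5, -1], [0.1, -0.7, -1, 0], [0, 0, -1.5, 0], [0, 0, -1, 0], [0, 0, 0, 0]]
  ]
}}

```text
t: 17.65
tcp_pos: [0.6266, 0.1559, 0.1685]
ee_rot: [[-0.009, -0.089, 0.996], [0.023, 0.996, 0.089], [-1.0, 0.024, -0.007]]
ft_force: [-0.2, 0.1, -1.9]
opening: 0.0515
```

Run:
```python
from h import *
q=st(); print(uv(q['tcp_pos']),'under',q['tcp_pos'][2]-.0438)
s=snapshot('scene');t=snapshot('top'); im=t['img'].astype(int); zc=q['tcp_pos'][2]-.0438
for r in range(258,290,4):
    row=''.join('R' if (p[0]>1.6*p[1]+20 and p[0]>90) else ('W' if p.min()>120 else ('g' if p.min()>75 else '.')) for p in im[r,340:435]); print(r,row)
Y=np.array(q['ee_rot'])[:,1]; X=np.array([-Y[1],Y[0],0])
for x,y in((0.038,-.049),(.055,-.049),(-.03,-.049)):
    o=np.array(q['tcp_pos'])*[1,1,0]+X*(x+.0405)-Y*y*1; o[2]=zc+.018; o2=np.array(q['tcp_pos'])*[1,1,0]+X*(x+.0405)+Y*.049; o2[2]=zc+.018; print(x,np.round(proj(t,o2),1),uv(o2))
print('guideL inner top',[proj(t,B(u,.051,.124)).round(1).tolist() for u in(0,.045)],'lidL',[proj(t,B(u,.075,.11)).round(1).tolist() for u in(0,.045,-.05)])
for l in('tray_lip','tray_grip'):
  for c in('scene','top'):
    for d in spot_point(l,c)[:1]:
       Xw=at(s if c=='scene' else t,d['point'],zc+{'tray':0,'tray_lip':.0075,'tray_grip':.052}[l]); print(l,c,np.round(d['point'],1),round(d['confidence'],2),uv(Xw))
```

```text
t 17.65 tcp [0.6266 0.1559 0.1685] yaw y-axis deg 95.1 F [-0.2  0.1 -1.9] M [ 0.05 -0.19  0.04] op 0.0515
[109.7   0.8] under 0.12470361130910476
258 ....RRRRRRRRRRRRRRRR.gggggWWWWgRRRRRRRRgWWWWWWWWWWWWWWWWWWg...................ggWWWWWWWWg.gWWWW
262 ....RRRRRRRRRRRRRRRRRgggggWWWWWWWWWWWWWWWWWWWWWWWWWWWWWWWWWWW...................gWWWWWWWWg.gWWW
266 .....RRRRRRRRRRRRRRRR.gWggg........WWWWWWWWWWWWWWWWWWWWWWWWWWg...................gWWWWWWWWW.gWW
270 .....RRRRRRRRRRRRRRRRRgggggg.......gWWWWWWWWWWWWWWWWWWWWWWWWWWWg..................gWWWWWWWWWggW
274 .....RRRRRRRRRRRRRRRR..gggggWWWWWWWWWWWWWgWWWWWWWWWWWWWWWWWWWWWWg..................gWWWWWWWWWg.
278 ......RRRRRRRRRRRRRRR..gggggWWWWgggggggggg..ggg.....................................ggWWWWWWWWg
282 ......RRRRRRRRRRRRRRR.................................................................gWWWWWWWW
286 ......RRRRRRRRRRRRRRRR..................RRRRRRRRWWWWWWWWWWWWWWWWWWWWg..................gWWWWWWW
0.038 [360.8 269.8] [31.5 50.2]
0.055 [361.7 279.6] [14.5 50.3]
-0.03 [357.  230.6] [99.5 49.8]
guideL inner top [[361.2, 287.7], [358.6, 262.2]] lidL [[347.1, 288.7], [344.6, 263.6], [349.9, 316.8]]
tray_lip scene [386.3 197.9] 0.91 [14.7 -7.8]
tray_lip top [388.8 277.6] 0.86 [13.   1.8]
tray_grip scene [337.1 170.8] 0.84 [113.   -6.2]
tray_grip top [386.2 218.8] 0.72 [112.    2.4]
```

Emit:
{"name": "jog_arm", "arguments": {
  "moves": [
    [[0, 0.1, -0.5, 0.2], [0, 0, -0.4, 0], [0, 0, 0, 0]]
  ]
}}

```text
t: 18.32
tcp_pos: [0.6278, 0.1575, 0.1616]
ee_rot: [[-0.004, -0.093, 0.996], [0.024, 0.995, 0.093], [-1.0, 0.024, -0.002]]
ft_force: [-0.2, 0.6, -2.3]
opening: 0.0517
```

Emit:
{"name": "jog_arm", "arguments": {
  "moves": [
    [[0, 0, -0.3, 0], [0, 0, 0, 0]]
  ]
}}

```text
t: 18.58
tcp_pos: [0.6278, 0.1575, 0.1583]
ee_rot: [[-0.004, -0.093, 0.996], [0.024, 0.995, 0.093], [-1.0, 0.024, -0.002]]
ft_force: [0.9, -0.6, -2.6]
opening: 0.0521
```

Emit:
{"name": "jog_arm", "arguments": {
  "moves": [
    [[0, 0, -0.2, 0], [0, 0, 0, 0]]
  ]
}}

```text
t: 18.82
tcp_pos: [0.6279, 0.1575, 0.1562]
ee_rot: [[-0.004, -0.093, 0.996], [0.024, 0.995, 0.093], [-1.0, 0.024, -0.002]]
ft_force: [-0.8, -0.2, -1.6]
opening: 0.0516
```

Emit:
{"name": "jog_arm", "arguments": {
  "moves": [
    [[0, 0, -0.2, 0], [0, 0, 0, 0]]
  ]
}}

```text
t: 19.08
tcp_pos: [0.628, 0.1575, 0.1543]
ee_rot: [[-0.004, -0.093, 0.996], [0.024, 0.995, 0.093], [-1.0, 0.024, -0.001]]
ft_force: [0.1, -0.4, -1.3]
opening: 0.0517
```

Emit:
{"name": "jog_arm", "arguments": {
  "moves": [
    [[0, 0, -0.2, 0], [0, 0, 0, 0]]
  ]
}}

```text
t: 19.32
tcp_pos: [0.6289, 0.1576, 0.1535]
ee_rot: [[-0.001, -0.093, 0.996], [0.025, 0.995, 0.093], [-1.0, 0.025, 0.001]]
ft_force: [-0.5, -0.4, -0.6]
opening: 0.0515
```

Emit:
{"name": "jog_arm", "arguments": {
  "moves": [
    [[0, 0, -0.2, 0], [0, 0, 0, 0]]
  ]
}}

```text
t: 19.58
tcp_pos: [0.6296, 0.1577, 0.1527]
ee_rot: [[0.001, -0.093, 0.996], [0.025, 0.995, 0.093], [-1.0, 0.025, 0.004]]
ft_force: [0.4, -0.3, 1.5]
opening: 0.0515
```

Emit:
{"name": "jog_arm", "arguments": {
  "moves": [
    [[0, 0, 0.5, 0], [-0.5, -0.05, 0.1, 0], [-0.5, -0.05, 0, 0], [-0.5, -0.05, 0, 0], [0, 0, 0, 0]]
  ]
}}

```text
t: 20.2
tcp_pos: [0.6118, 0.1558, 0.1567]
ee_rot: [[-0.003, -0.093, 0.996], [0.024, 0.995, 0.093], [-1.0, 0.024, -0.001]]
ft_force: [-0.1, -0.4, -2.6]
opening: 0.0512
```

Emit:
{"name": "jog_arm", "arguments": {
  "moves": [
    [[-0.3, -0.03, 0, 0], [-0.3, -0.03, 0.1, 0]]
  ]
}}

```text
t: 20.45
tcp_pos: [0.6094, 0.1553, 0.1592]
ee_rot: [[0.006, -0.093, 0.996], [0.025, 0.995, 0.092], [-1.0, 0.024, 0.008]]
ft_force: [5.5, -1.3, 0.1]
opening: 0.0518
```

Emit:
{"name": "jog_arm", "arguments": {
  "moves": [
    [[-0.4, -0.04, 0.4, 0], [-0.4, -0.04, 0.5, 0]]
  ]
}}

```text
t: 20.7
tcp_pos: [0.602, 0.1537, 0.169]
ee_rot: [[0.008, -0.093, 0.996], [0.023, 0.995, 0.093], [-1.0, 0.023, 0.011]]
ft_force: [2.6, -1.9, -2.2]
opening: 0.0522
```

```bash
cat >> h.py <<'E'
def tilt():
    S={c:snapshot(c) for c in('scene','top')}; R={}
    for l in('tray_lip','tray_grip'):
        P={c:spot_point(l,c) for c in S}
        if all(P.values()):
            X=tri(S['scene'],P['scene'][0]['point'],S['top'],P['top'][0]['point']); R[l]=X
            print(l,uv(X),round(X[2]*1e3,1),[round(P[c][0]['confidence'],2) for c in P])
    if len(R)==2:
        d=R['tray_grip']-R['tray_lip']; print('tilt rad',round(np.arctan2(d[2],np.hypot(d[0],d[1]))-np.arctan2(.0445,.0955),3),'len',round(np.linalg.norm(d),4))
    return S
E
python3 - <<'E'
from h import *
q=st(); print(uv(q['tcp_pos'])); tilt()
E
```

```text
t 20.7 tcp [0.602  0.1537 0.169 ] yaw y-axis deg 95.3 F [ 2.6 -1.9 -2.2] M [-0.19 -0.77 -0.02] op 0.0522
[85.   0.9]
tray_lip [-0.6  3.3] 126.8 [0.7, 0.79]
tray_grip [90.9  0.4] 176.7 [0.87, 0.6]
tilt rad 0.063 len 0.1043
```

Emit:
{"name": "jog_arm", "arguments": {
  "moves": [
    [[-0.5, -0.04, 0.5, 0], [-0.5, -0.04, 0.6, 0]]
  ]
}}

```text
t: 21.25
tcp_pos: [0.5916, 0.1532, 0.1793]
ee_rot: [[0.007, -0.093, 0.996], [0.024, 0.995, 0.093], [-1.0, 0.023, 0.009]]
ft_force: [2.8, -1.1, -2.9]
opening: 0.0517
```

Emit:
{"name": "jog_arm", "arguments": {
  "moves": [
    [[-0.5, -0.04, 0.6, 0], [-0.5, -0.04, 0.6, 0]]
  ]
}}

```text
t: 21.5
tcp_pos: [0.58, 0.1522, 0.1918]
ee_rot: [[0.005, -0.093, 0.996], [0.023, 0.995, 0.093], [-1.0, 0.023, 0.007]]
ft_force: [1.0, -0.7, -3.1]
opening: 0.0515
```

Run:
```python
from h import *
q=st(); print(uv(q['tcp_pos'])); tilt()
```

```text
t 21.5 tcp [0.58   0.1522 0.1918] yaw y-axis deg 95.3 F [ 1.  -0.7 -3.1] M [-0.22 -0.72 -0.07] op 0.0515
[63.   1.5]
tray_grip [65.7  1.6] 196.2 [0.97, 0.57]
```

Emit:
{"name": "jog_arm", "arguments": {
  "moves": [
    [[-0.5, -0.05, 0.5, 0], [-0.5, -0.05, 0.4, 0]]
  ]
}}

```text
t: 22.05
tcp_pos: [0.5704, 0.1512, 0.2]
ee_rot: [[0.004, -0.093, 0.996], [0.023, 0.995, 0.092], [-1.0, 0.023, 0.007]]
ft_force: [1.9, -0.2, -3.1]
opening: 0.0517
```

Emit:
{"name": "jog_arm", "arguments": {
  "moves": [
    [[-0.5, -0.05, 0.4, 0], [-0.5, -0.05, 0.3, 0]]
  ]
}}

```text
t: 22.3
tcp_pos: [0.5598, 0.1503, 0.2074]
ee_rot: [[0.005, -0.093, 0.996], [0.023, 0.995, 0.093], [-1.0, 0.023, 0.007]]
ft_force: [3.1, -0.7, -3.0]
opening: 0.0519
```

Run:
```python
from h import *
q=st(); print(uv(q['tcp_pos'])); S=tilt()
for c in S:
    print(c,[(np.round(d['point']).tolist(),round(d['confidence'],2)) for d in spot_point('tube',c)])
```

```text
t 22.3 tcp [0.5598 0.1503 0.2074] yaw y-axis deg 95.3 F [ 3.1 -0.7 -3. ] M [-0.12 -0.84 -0.05] op 0.0519
[42.6  1.5]
tray_lip [3.8 7.1] 125.7 [0.71, 0.6]
tray_grip [47.8  2.4] 215.6 [0.55, 0.57]
tilt rad 0.678 len 0.1002
scene [([391.0, 191.0], 0.6), ([381.0, 212.0], 0.58), ([370.0, 204.0], 0.48), ([383.0, 180.0], 0.45)]
top []
```

Emit:
{"name": "jog_arm", "arguments": {
  "moves": [
    [[-0.4, -0.04, 0.2, 0], [-0.4, -0.04, 0.1, 0], [0, 0, 0, 0]]
  ]
}}

```text
t: 23.08
tcp_pos: [0.5531, 0.1495, 0.2107]
ee_rot: [[0.008, -0.093, 0.996], [0.024, 0.995, 0.092], [-1.0, 0.023, 0.01]]
ft_force: [2.1, -1.1, -1.7]
opening: 0.0521
```

Emit:
{"name": "jog_arm", "arguments": {
  "moves": [
    [[0.5, 0.05, -0.1, 0], [0.5, 0.05, -0.1, 0], [0.5, 0.05, 0, 0], [0, 0, 0, 0]]
  ]
}}

```text
t: 23.58
tcp_pos: [0.5656, 0.1508, 0.2067]
ee_rot: [[-0.002, -0.093, 0.996], [0.022, 0.995, 0.093], [-1.0, 0.022, 0.0]]
ft_force: [0.4, -0.3, -2.2]
opening: 0.0518
```

Run:
```python
from h import *
q=st(); print(uv(q['tcp_pos'])); S=tilt()
for c in S:
    print(c,[(np.round(d['point']).tolist(),round(d['confidence'],2)) for d in spot_point('tube',c)])
cv2.imwrite('pics/s9.png',S['scene']['img'][:,:,::-1])
```

```text
t 23.57 tcp [0.5656 0.1508 0.2067] yaw y-axis deg 95.3 F [ 0.4 -0.3 -2.2] M [-0.14 -0.3   0.04] op 0.0518
[48.4  1.4]
tray_lip [13.6  1.5] 116.7 [0.9, 0.63]
tray_grip [55.7  3.2] 215.9 [0.84, 0.58]
tilt rad 0.733 len 0.1078
scene [([387.0, 219.0], 0.62), ([390.0, 188.0], 0.44), ([314.0, 207.0], 0.43)]
top []
```

Emit:
{"name": "jog_arm", "arguments": {
  "moves": [
    [[0.4, 0.04, 0, 0], [0.3, 0.03, 0, 0], [0, 0, 0, 0], [0, 0, 0, 0], [0, 0, 0, 0]]
  ]
}}

```text
t: 24.6
tcp_pos: [0.5721, 0.1514, 0.2072]
ee_rot: [[-0.003, -0.093, 0.996], [0.022, 0.995, 0.093], [-1.0, 0.022, -0.001]]
ft_force: [-0.7, -0.7, -0.7]
opening: 0.0513
```

Run:
```python
from h import *
q=st(); print(uv(q['tcp_pos'])); S=tilt()
for c in S:
    print(c,[(np.round(d['point']).tolist(),round(d['confidence'],2)) for d in spot_point('tube',c)])
F=[]
for i in range(6): F.append(state()['ft_force'][2]); snapshot('top')
print(np.round(F,1))
b=S['scene']['img'][:,:,::-1]; 
cv2.imwrite('pics/p12.png',cv2.resize(b[130:270,320:460],None,fx=4.2,fy=4.2,interpolation=cv2.INTER_CUBIC))
```

```text
t 24.6 tcp [0.5721 0.1514 0.2072] yaw y-axis deg 95.3 F [-0.7 -0.7 -0.7] M [-0.12 -0.05  0.04] op 0.0513
[54.9  1.4]
tray_lip [21.3  3.1] 113.6 [0.98, 0.46]
tray_grip [63.1 -1.6] 209.7 [0.79, 0.62]
tilt rad 0.721 len 0.1049
scene []
top [([361.0, 276.0], 0.41)]
[-1.5 -2.  -1.3 -1.1 -1.1 -1.6]
```

View pics/p12.png

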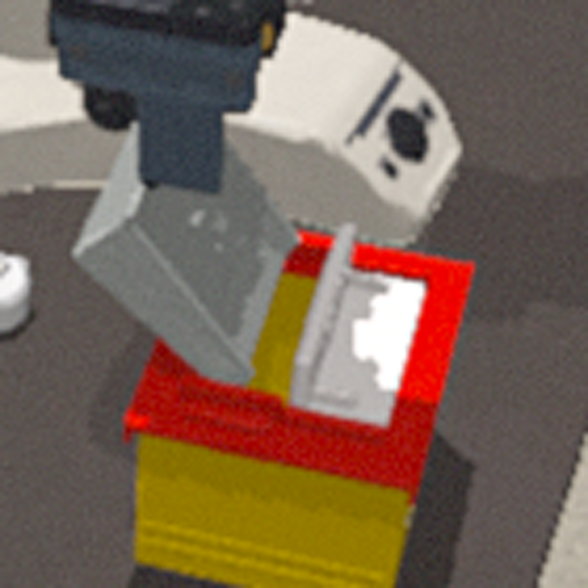

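Emit:
{"name": "jog_arm", "arguments": {
  "moves": [
    [[0.5, 0, 3, 0], [0, 0, 4, 0], [-1, 3, 2, 0], [-1, 5, 0, 0], [-1, 5, 0, 0], [-1.5, 4.5, 0, 0], [-1.5, 3.5, -2, 0], [0, 0, -3, 0]]
  ]
}}

```text
t: 26.3
tcp_pos: [0.5163, 0.3719, 0.2522]
ee_rot: [[0.004, -0.09, 0.996], [0.036, 0.995, 0.09], [-0.999, 0.035, 0.008]]
ft_force: [0.7, -0.9, -2.1]
opening: 0.0514
```

Run:
```python
from h import *
q=st(); S=tilt()
```

```text
t 26.3 tcp [0.5163 0.3719 0.2522] yaw y-axis deg 95.2 F [ 0.7 -0.9 -2.1] M [ 0.02 -0.17 -0.05] op 0.0514
```

Emit:
{"name": "jog_arm", "arguments": {
  "moves": [
    [[0, 0, -4, 0], [0, 0, -4, 0], [0, 0, -3, 0], [0, 0, -1.5, 0], [0, 0, 0, 0]]
  ]
}}

```text
t: 27.22
tcp_pos: [0.5242, 0.3685, 0.1346]
ee_rot: [[0.02, -0.081, 0.997], [0.045, 0.996, 0.08], [-0.999, 0.043, 0.023]]
ft_force: [0.3, 0.4, -1.8]
opening: 0.0513
```

Emit:
{"name": "jog_arm", "arguments": {
  "moves": [
    [[0.2, 0, -1, 0], [0.3, 0, -0.5, 0], [0.3, 0, -0.5, 0]]
  ]
}}

```text
t: 27.6
tcp_pos: [0.5349, 0.3698, 0.1175]
ee_rot: [[0.026, -0.08, 0.996], [0.049, 0.996, 0.079], [-0.998, 0.047, 0.03]]
ft_force: [0.1, -0.5, -0.6]
opening: 0.0515
```

Emit:
{"name": "jog_arm", "arguments": {
  "moves": [
    [[0, 0, -0.8, 0], [0, 0, -0.8, 0], [0.3, 0, -0.5, 0]]
  ]
}}

```text
t: 27.98
tcp_pos: [0.5381, 0.3699, 0.0952]
ee_rot: [[0.026, -0.081, 0.996], [0.049, 0.996, 0.079], [-0.998, 0.047, 0.03]]
ft_force: [-0.2, -0.1, -1.7]
opening: 0.0516
```

Emit:
{"name": "jog_arm", "arguments": {
  "moves": [
    [[0.8, 0.05, -0.5, 0], [0.8, 0.05, -0.5, 0], [0.7, 0.05, -0.5, 0]]
  ]
}}

```text
t: 28.35
tcp_pos: [0.564, 0.3729, 0.0816]
ee_rot: [[0.03, -0.081, 0.996], [0.052, 0.996, 0.079], [-0.998, 0.05, 0.034]]
ft_force: [-0.1, 1.5, 2.6]
opening: 0.052
```

Emit:
{"name": "jog_arm", "arguments": {
  "moves": [
    [[0, 0, -0.6, 0], [0, 0, -0.6, 0], [0, 0, -0.6, 0]]
  ]
}}

```text
t: 28.72
tcp_pos: [0.5753, 0.3773, 0.0697]
ee_rot: [[0.055, -0.083, 0.995], [0.064, 0.995, 0.079], [-0.996, 0.059, 0.06]]
ft_force: [1.4, 1.5, 5.7]
opening: 0.0518
```

Emit:
{"name": "jog_arm", "arguments": {
  "moves": [
    [[0, 0, -0.6, 0], [0, 0, -0.5, 0], [0, 0, -0.4, 0], [0, 0, 0, 0]]
  ]
}}

```text
t: 29.22
tcp_pos: [0.5845, 0.3805, 0.0595]
ee_rot: [[0.074, -0.085, 0.994], [0.073, 0.994, 0.079], [-0.995, 0.066, 0.08]]
ft_force: [-1.4, -0.0, 1.1]
opening: 0.0518
```

Emit:
{"name": "jog_arm", "arguments": {
  "moves": [
    [[-0.5, -0.4, 0, 0], [-0.5, -0.4, -0.4, 0], [-0.4, -0.2, -0.5, 0], [-0.2, 0, -0.4, 0]]
  ]
}}

```text
t: 29.72
tcp_pos: [0.5728, 0.3721, 0.0502]
ee_rot: [[0.087, -0.087, 0.992], [0.079, 0.994, 0.08], [-0.993, 0.072, 0.093]]
ft_force: [1.9, 0.5, 4.9]
opening: 0.0517
```

Run:
```python
from h import *
q=st(); S=tilt()
for c in S: print([ (l,np.round(at(S[c],spot_point(l,c)[0]['point'],0),3)) for l in('petri','marker') if spot_point(l,c)])
```

```text
t 29.73 tcp [0.5728 0.3721 0.0502] yaw y-axis deg 95.0 F [1.9 0.5 4.9] M [-0.02 -0.48  0.06] op 0.0517
tray_lip [ -9.7 218.7] 18.3 [0.8, 0.58]
[('petri', array([0.637, 0.431, 0.   ]))]
[('petri', array([0.63 , 0.438, 0.   ])), ('marker', array([0.669, 0.314, 0.   ]))]
```

Emit:
{"name": "jog_arm", "arguments": {
  "moves": [
    [[-0.1, 0, -0.4, 0], [-0.1, 0, -0.3, 0], [0, 0, 0, 0]]
  ]
}}

```text
t: 30.75
tcp_pos: [0.5715, 0.3728, 0.0447]
ee_rot: [[0.089, -0.087, 0.992], [0.08, 0.994, 0.079], [-0.993, 0.072, 0.095]]
ft_force: [1.6, 0.1, 3.2]
opening: 0.0517
```

Emit:
{"name": "jog_arm", "arguments": {
  "moves": [
    [[0, 0, 0, 0], [0, 0, 0, 0], [0, 0, 0.3, 0], [0, 0, 1, 0], [0, 0, 3, 0], [0, 0, 4, 0]]
  ],
  "claw": 0.67
}}

```text
t: 31.5
tcp_pos: [0.5642, 0.3697, 0.1223]
ee_rot: [[0.07, -0.084, 0.994], [0.071, 0.994, 0.079], [-0.995, 0.065, 0.076]]
ft_force: [0.5, 0.5, 0.2]
opening: 0.0612
```

Run:
```python
from h import *
q=st(); S=tilt()
s,t=S['scene'],S['top']
for l,h in(('tray',0),('tray_lip',.0075),('tray_grip',.052),('petri',0)):
  for c in S:
    for d in spot_point(l,c)[:1]: print(l,c,round(d['confidence'],2),np.round(at(S[c],d['point'],h),4))
```

```text
t 31.5 tcp [0.5642 0.3697 0.1223] yaw y-axis deg 94.8 F [0.5 0.5 0.2] M [ 0.08 -0.13 -0.05] op 0.0612
tray_lip [-16.5 213.2] 9.5 [0.89, 0.7]
tray scene 0.87 [0.5348 0.362  0.    ]
tray top 0.47 [0.6286 0.4349 0.    ]
tray_lip scene 0.89 [0.484  0.3554 0.0075]
tray_lip top 0.7 [0.4783 0.3548 0.0075]
tray_grip scene 0.68 [0.4744 0.3782 0.052 ]
petri scene 0.76 [0.6321 0.4314 0.    ]
petri top 0.95 [0.6298 0.4325 0.    ]
```

Emit:
{"name": "jog_arm", "arguments": {
  "moves": [
    [[0, 0, 4, 0], [-1, -4, 4, 0], [-1.5, -5, 1, 0], [-2, -5, 0, 0], [-2, -5, 0, 0], [-2, -3.5, 0, 0], [-0.5, -0.5, 0, 0], [0, 0, 0, 0]]
  ],
  "claw": 0
}}

```text
t: 33.2
tcp_pos: [0.4724, 0.1345, 0.2135]
ee_rot: [[0.075, -0.086, 0.994], [0.071, 0.994, 0.08], [-0.995, 0.064, 0.081]]
ft_force: [0.1, 0.1, 0.5]
opening: 0.0004
```

Run:
```python
from h import *
q=st(); print(uv(q['tcp_pos']))
```

```text
t 33.2 tcp [0.4724 0.1345 0.2135] yaw y-axis deg 94.9 F [0.1 0.1 0.5] M [ 0.06 -0.14 -0.03] op 0.0004
[-45.8  -6. ]
```

Emit:
{"name": "jog_arm", "arguments": {
  "moves": [
    [[0, 0.5, -3, 0], [0, 0, -3, 0], [0, 0, -2, 0], [0, 0, -0.8, 0], [0, 0, 0, 0]]
  ]
}}

```text
t: 33.83
tcp_pos: [0.4773, 0.1453, 0.1239]
ee_rot: [[0.08, -0.091, 0.993], [0.074, 0.994, 0.085], [-0.994, 0.067, 0.086]]
ft_force: [0.9, -0.3, 0.2]
opening: 0.0003
```

Emit:
{"name": "jog_arm", "arguments": {
  "moves": [
    [[1, 0.1, 0, 0], [0.8, 0.08, 0, 0], [0.8, 0.08, 0, 0], [0.8, 0.08, 0, 0], [0.8, 0.08, 0, 0]]
  ]
}}

```text
t: 34.45
tcp_pos: [0.5205, 0.1499, 0.1247]
ee_rot: [[0.077, -0.091, 0.993], [0.074, 0.994, 0.086], [-0.994, 0.067, 0.083]]
ft_force: [-2.7, 0.1, -0.0]
opening: 0.0004
```

Emit:
{"name": "jog_arm", "arguments": {
  "moves": [
    [[0.5, 0.05, 0, 0], [0.4, 0.04, 0, 0]]
  ]
}}

```text
t: 34.7
tcp_pos: [0.527, 0.1505, 0.1244]
ee_rot: [[0.069, -0.091, 0.994], [0.073, 0.994, 0.086], [-0.995, 0.067, 0.075]]
ft_force: [-16.6, -1.8, 12.3]
opening: 0.0004
```

Run:
```python
from h import *
q=st(); print(uv(q['tcp_pos']))
```

```text
t 34.7 tcp [0.527  0.1505 0.1244] yaw y-axis deg 95.2 F [-16.6  -1.8  12.3] M [-0.1   2.63  0.25] op 0.0004
[10.   4.8]
```

Emit:
{"name": "jog_arm", "arguments": {
  "moves": [
    [[-0.6, -0.06, 0, 0], [0, 0, 4, 0], [-3, 0, 4, 0], [-4, -4, 2, 0], [-3, -5, 0, 0], [-2, -5, 0, 0], [0, -5, 0, 0], [0, 0, 0, 0]]
  ]
}}

```text
t: 35.7
tcp_pos: [0.4087, -0.0446, 0.2337]
ee_rot: [[0.103, -0.094, 0.99], [0.071, 0.994, 0.087], [-0.992, 0.062, 0.109]]
ft_force: [-0.3, -0.5, 0.2]
opening: 0.0006
```

Run:
```python
from h import *
st(); s=snapshot('top'); im=s['img'].astype(int)
w=(im.min(2)>190).astype(np.uint8); w[:, :350]=0; w[:255]=0; w[:,430:]=0; w[310:]=0
c=max(cv2.findContours(w,0,1)[0],key=cv2.contourArea); b=cv2.boxPoints(cv2.minAreaRect(c)); print([uv(at(s,p,.144)).tolist() for p in b])
S=tilt()
H={'tray':0,'tray_lip':.0075,'tray_grip':.052,'timer':0,'tally_counter':0,'marker':0,'petri':0}
for l,h in H.items():
  for c in S:
    for d in spot_point(l,c)[:1]: print(l,c,round(d['confidence'],2),np.round(at(S[c],d['point'],h),4))
for c in S: print('tubes',c,[(np.round(d['point']).tolist(),round(d['confidence'],2)) for d in spot_point('tube',c)])
```

```text
t 35.7 tcp [ 0.4087 -0.0446  0.2337] yaw y-axis deg 95.4 F [-0.3 -0.5  0.2] M [ 0.05 -0.04  0.01] op 0.0006
[[35.5, 53.8], [36.1, -47.6], [-6.5, -47.5], [-7.0, 53.7]]
tray_lip [-14.2 215.6] 0.3 [0.78, 0.74]
tray_grip [ 81.8 217.4] 45.0 [0.9, 0.75]
tilt rad -0.0 len 0.1059
tray scene 0.8 [0.5392 0.3643 0.    ]
tray top 0.75 [0.5335 0.3643 0.    ]
tray_lip scene 0.78 [0.4827 0.3627 0.0075]
tray_lip top 0.74 [0.4828 0.3572 0.0075]
tray_grip scene 0.9 [0.5726 0.3721 0.052 ]
tray_grip top 0.75 [0.5816 0.3694 0.052 ]
timer scene 0.76 [0.7293 0.1913 0.    ]
timer top 0.63 [0.7339 0.1937 0.    ]
tally_counter scene 0.6 [0.4831 0.3481 0.    ]
tally_counter top 0.94 [0.7122 0.0763 0.    ]
marker scene 0.85 [0.6657 0.3082 0.    ]
marker top 0.94 [0.6642 0.3102 0.    ]
petri scene 0.56 [0.6262 0.4292 0.    ]
petri top 0.79 [0.6306 0.4397 0.    ]
tubes scene [([385.0, 245.0], 0.58)]
tubes top []
```

```bash
python3 -c "
from plant import *
print(job_done())"
```

```text
the job is handed in; nothing more can be done
None
```

The job is done and handed in at about 36 s of the 72 s limit; it reported no verdict.

- **Shutter open:** I pushed its lip to the open stop.
- **Spout on the lid:** I gripped the tray's handle across its ends and turned the tray. I set the spout down between the guides with about 3.5 N, at the right height for the lid, so it was not riding on a guide.
- **Tipping:** The jog moves cannot tilt the hand. I pushed the tray's lip against the open shutter's upright wall so the tray turned in the grip to about 0.73 rad. Then I drew it back so the tubes fell through the slot.
- **Finish:** I levelled the tray against the worktop and released it. Then I pushed the shutter to its shut stop, which peaked at about 17 N.

**Last checks:**
- **Tubes:** The last picture I viewed, before shutting, showed the tray empty, with no tubes on the lid or in the slot. I could not see the tubes inside the bin itself. In the final check the tube detector gave one weak hit (0.58) on the bin, which I take as false.
- **Shutter:** The top camera puts the far edge of its lip at about 36 mm; 35 mm is fully shut.
- **Tray:** It measures flat (tilt 0.00 rad), about 20 cm from the bin.
- **Bystanders:** Marker and petri dish read within a few millimetres of their start. The timer reads about 7–9 mm off, near the detector's scatter. The tally counter's top view agrees with its start; its scene-camera hit fell on the tray, so I discounted it.

**What disagreed:** The fingertips were about 20 mm higher than the stated 22 mm ahead of the reported TCP. The first pinch at the shutter missed because of this, so I worked from contact heights after that. The tool also picked up a tilt of about 0.1 rad while pushing, which did no harm.

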